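Tip the large carton onto the packing card

ROBOT

A 6-joint arm with a two-finger parallel gripper is mounted at the origin on a cart in front of the work surface, level with it; the furniture and walls round the work are solid. World frame = base frame: x ahead of the robot, y to its left, z up, the work surface at z = 0. Lengths are in m, angles in rad, forces in N, time in s.
With the tool pointing down it reaches from about 0.375 to 0.975 m from the base axis. Payload 3.8 kg.
Tool frame: the origin (TCP) lies midway between the tips of the shut fingers; the grasp point (between the pads) lies 19 mm behind it; z points along the fingers, y is the direction in which the jaws open and shut (so a half turn about z gives the same grasp; the last joint's range is limited). The gripper opens to 85 mm and grips with 20 to 120 N. Pads are 22 mm wide; open, the fingers measure 114 mm over their backs; the gripper's body (76 mm by 85 mm) begins 54 mm behind the grasp point. The pads swing forward as they close: fully open they stand 13 mm farther back than shut.
Start: joints at [1.211, 0.264, 1.604, -0, 1.274, -0.037], TCP at [0.214, 0.64, 0.231] pointing down, gripper open.
Joint ranges: [-2.63, 2.63], [-0.94, 2.18], [0.31, 2.57], [-1.31, 4.45], [0, 2.66], [-2.55, 2.55]. Speed limits (rad/s): [2.57, 2.57, 3.14, 3.14, 3.14, 3.14].

INTERFACE

Orientations are given as a rotation vector (axis times angle).
In Python, from workcell import bot gives the robot as it stands.
- The arm moves only by the tool arm_command, never from a script. Its argument "targets" is text: rows parted by semicolons, each of 7 numbers parted by spaces: the shift along the tool's x, y, z in mm, then the turn, a rotation vector about the tool's x, y, z in degrees, then the opening, from 0 (shut) to 1 (fully open). A call has 1 to 10 rows; each row is the pose to reach, as a shift and turn from the pose commanded when the call began, along the tool's axes at that moment; what a row does not reach only later rows make up. A row lasts 1/12 s, in which the tool goes at most 41.7 mm and 7.16 degrees, less where a joint would pass 70% of its speed; a pose out of reach is approached as far as the arm can. A call with a gripper value outside its range is refused whole. The fingers move at their own pace and stop on an object; "newtons" is the grip in N (left out, the last holds). Time passes only in rows, so rows that repeat a pose let the fingers close. It gives the time, the measured TCP pose, the force and the opening at its end, in the units of the state.
- bot.read_state(): the state, without advancing time (a new reading comes with each control period).
- bot.read_camera(name): name is "scene" or "top"; returns (picture, depth): 384x512x3 uint8, blue, green, red; 384x512 float32, m along the optical axis (not along the pixel's ray), 0 where there is no reading.
- bot.camera_params(name): a dict with "fov_y" (degrees; the focal length in pixels is half the picture's height over the tangent of half this angle, whatever the lens; pixels are square), "cx", "cy" (the principal point, pixels), "xyz" and "rotation" of the camera in the world. Camera axes: x right, y up, looking along -z (the intrinsics and any distortion apply to the point x, -y, -z); pixel columns grow to the right and rows downward; lengths in m; the calibration is good to about 2 mm. A picture is of the moment at which its call begins. camera_params takes no time and is no camera call.
- bot.finish_job(): hands the job in, once; it reports no verdict.
The state is a dict: "time": time; "q": joint angles; "joint_vel": joint speeds; "joint_torque": joint torques, N m; "tool_pos": TCP position; "tcp_rot": TCP orientation; "wrist_force": force on the tool from outside, world axes, zero at the start; "torque": the same for the moment, N m; "width": opening from 0.0 (shut) to 1.0 (fully open).
Only numpy, scipy, OpenCV 4.12 (cv2) and the standard library are available. Lean on these libraries where they do the work, as an engineer would, in place of code of your own. Each camera call takes 0.05 s, during which the arm holds its last target.

TASK

Push the larger white carton along the worktop, still standing upright, until the bottom edge of its front face has just crossed onto the brown packing card, and let it stand there; then push it over forwards so that it comes down lying flat on that face, wholly on the card. Only push it with the fingers, never pick it up, and leave the smaller carton, shaker, cup and pumpkin where they stand.

Things in the scene. Friction and masses are not known exactly. Their poses are not given: they have to be found in the camera images.
- large_carton: Larger of two white cartons with a brown sleeve: 32 mm thick (x), 80 wide (y), 78 high (z), 0.14 to 0.28 kg, a solid block standing loose. Origin: centre of its underside. Its +x points to the card, within 0.1 rad of the card's +x; front face 30 to 60 mm short of the card, up to 10 mm off its centre line. Pushed at the foot it slides; near the top it tips forwards, falling once it leans over 0.39 rad.
- foot_left (a point): Point on the large carton's front face (the broad face towards the packing card): its lower left corner, +y as seen from behind the carton looking towards the card. In the carton's frame at (16, 40, 0) mm.
- foot_right (a point): Point on the large carton's front face (the broad face towards the packing card): its lower right corner, -y as seen from behind the carton looking towards the card. In the carton's frame at (16, -40, 0) mm.
- head_left (a point): Point on the large carton's front face (the broad face towards the packing card): its upper left corner, +y as seen from behind the carton looking towards the card. In the carton's frame at (16, 40, 78) mm.
- head_right (a point): Point on the large carton's front face (the broad face towards the packing card): its upper right corner, -y as seen from behind the carton looking towards the card. In the carton's frame at (16, -40, 78) mm.
- packing_card: Flat brown kraft card taped to the worktop, 125 mm long (its x) by 120 mm wide (its y), 1 mm thick, nothing to catch on: things slide over it as over the worktop. Fixed. Origin: its centre, on the worktop. Its +x points away from the carton (roughly away from the robot, turned up to 0.5 rad either way); its near edge is at x = -62.5 mm.
- small_carton: Smaller white carton, brown sleeve, 40 x 45 x 50 mm high, standing loose. Origin: centre of its underside. A bystander. The four bystanders stand in any order at four places in the card's frame: x about -115, y about +170 or -170 mm; and x about 0, y about +135 or -135 mm.
- shaker: Sugar shaker with a domed metal top, 44 mm in diameter, 90 mm high, standing loose. Origin: centre of its underside. A bystander.
- cup: Small orange cup with a handle, 58 x 87 x 56 mm high, standing loose. Origin: centre of its underside. A bystander.
- pumpkin: Small white pumpkin with a stalk, 51 mm across, 49 mm high, standing loose. Origin: centre of its underside. A bystander.

How it is judged:
On the way:
1. the large carton, standing upright, has been pushed until the whole bottom edge of its front face is over the packing card (x of each of foot_left, foot_right in the frame of packing_card above -0.0635 m and angle between large_carton's own z axis and vertical below 0.12 rad), for 0.2 s.
At the end, for the whole second after the job is handed in: The large carton lies at rest flat on its front face (that face's corners less than 7 mm above the worktop), all four corners on the card (at most 5 mm over an edge); the bystanders stand within 15 mm of where they stood (x of foot_left in the frame of packing_card between -0.0675 and 0.0675 m and y of foot_left in the frame of packing_card between -0.065 and 0.065 m and height (world z) of each of foot_left, foot_right, head_left, head_right below 0.007 m and x of foot_right in the frame of packing_card between -0.0675 and 0.0675 m and y of foot_right in the frame of packing_card between -0.065 and 0.065 m and x of head_left in the frame of packing_card between -0.0675 and 0.0675 m and y of head_left in the frame of packing_card between -0.065 and 0.065 m and x of head_right in the frame of packing_card between -0.0675 and 0.0675 m and y of head_right in the frame of packing_card between -0.065 and 0.065 m and linear speed of large_carton below 0.02 m/s and distance of each of small_carton, shaker, cup, pumpkin from where it was at the start of the episode below 0.015 m and angle between each of small_carton, shaker, cup, pumpkin's own z axis and vertical below 0.2 rad); the robot touches nothing.
It fails at once if the large carton is lifted, or tipped any way but forwards (a lower corner of its front face more than 10 mm above the worktop) (height (world z) of any of foot_left, foot_right above 0.01 m).
It fails at once if the small carton is moved by more than 15 mm or tipped (distance of small_carton from where it was at the start of the episode above 0.015 m or angle between small_carton's own z axis and vertical above 0.2 rad).
It fails at once if the sugar shaker is moved by more than 15 mm or tipped (distance of shaker from where it was at the start of the episode above 0.015 m or angle between shaker's own z axis and vertical above 0.2 rad).
It fails at once if the cup is moved by more than 15 mm or tipped (distance of cup from where it was at the start of the episode above 0.015 m or angle between cup's own z axis and vertical above 0.2 rad).
It fails at once if the pumpkin is moved by more than 15 mm or tipped (distance of pumpkin from where it was at the start of the episode above 0.015 m or angle between pumpkin's own z axis and vertical above 0.2 rad).
It also fails if it takes over 35 s, if anything falls off the work surface, if the arm or the gripper's body presses on something with over 40 N, if the wrist force passes 120 N, or if a joint passes its speed limit or range.

## Working session

There is one attempt and no reset: what is moved stays moved. The work goes in short steps, Python scripts to look and compute and a tool call to move; the robot and the scene stay as the last step left them, time stands still between calls to the robot, and variables do not carry over. Pictures are saved under pics/ and viewed, and the job is handed in when it is done.

Besides the shell and the picture viewer there is one more tool, called after ">>>" as name(argument=value, ...) on one line, values as JSON. arm_command: Moves the arm, as the interface text tells. Its arguments: {"type":"object","properties":{"targets":{"type":"string"},"newtons":{"type":"number"}},"required":["targets"]}

```bash
mkdir -p pics; ls
python3 - <<'E'
from workcell import bot
import cv2, numpy as np, pickle
print(bot.read_state())
for n in ("scene","top"):
    p,d=bot.read_camera(n); print(n,bot.camera_params(n))
    cv2.imwrite(f"pics/{n}0.png",p); np.savez(f"{n}0.npz",p=p,d=d)
E
```

```text
pics
{'time': 0.0, 'q': array([ 1.21110323e+00,  2.64746266e-01,  1.60538247e+00, -1.28011659e-05,
        1.27366676e+00, -3.68949821e-02]), 'joint_vel': array([ 0.00108483,  0.00029332, -0.00065808,  0.00105648, -0.00071843,
       -0.00062805]), 'joint_torque': array([ 3.44086773e-03, -5.15122390e+01, -3.67313933e+01,  4.49397874e-06,
        1.28453164e-02, -4.86746302e-06]), 'tool_pos': array([0.2138721 , 0.63945853, 0.22996207]), 'tcp_rot': array([-0.50477761, -3.10034537,  0.00339573]), 'wrist_force': array([ 0.49289974, -0.10231924,  0.19414827]), 'torque': array([0.03341874, 0.00929943, 0.01392685]), 'width': 1.00054505973603}
scene {'fov_y': 46.32686613527579, 'cx': 261.7057292103684, 'cy': 191.22889641353862, 'xyz': array([ 0.31163285, -0.46745798,  1.06858933]), 'rotation': array([ 0.48957585, -0.11254781, -0.4459837 ])}
top {'fov_y': 50.27062105931524, 'cx': 259.5780861763644, 'cy': 194.82364426977574, 'xyz': array([0.44070501, 0.0124073 , 1.18177739]), 'rotation': array([ 0.07936156, -0.08138342, -1.59687978])}
```

View pics/scene0.png

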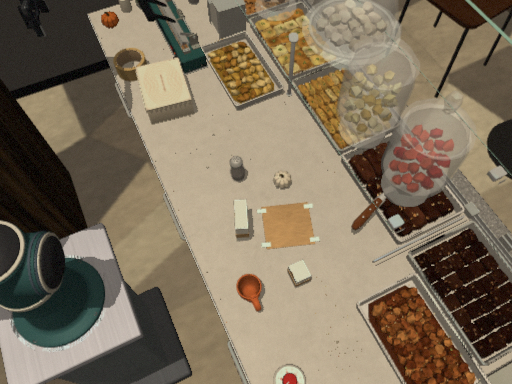

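View pics/top0.png

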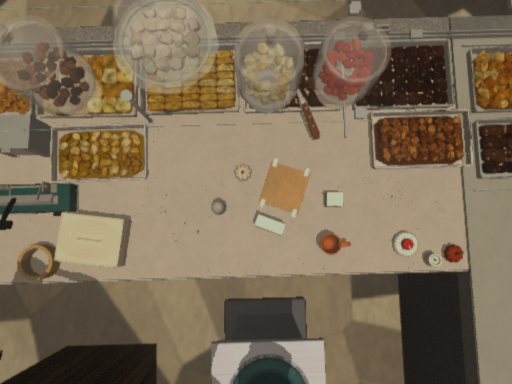

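The scene view shows the card at about (288,226), carton (241,218), shaker (237,167), pumpkin (283,180), small carton (299,272) and cup (249,288). The top view has the card at (285,187) and the carton at (269,223).

```bash
cat > h.py <<'E'
import cv2, numpy as np
from scipy.spatial.transform import Rotation as R
from workcell import bot
def ray(n,uv):
    c=bot.camera_params(n); f=192/np.tan(np.radians(c['fov_y'])/2)
    uv=np.atleast_2d(uv).astype(float)
    d=np.c_[(uv[:,0]-c['cx'])/f,-(uv[:,1]-c['cy'])/f,-np.ones(len(uv))]
    return c['xyz'],R.from_rotvec(c['rotation']).apply(d)
def onplane(n,uv,z):
    o,d=ray(n,uv); return o+d*((z-o[2])/d[:,2])[:,None]
def pts(n,dep):
    v,u=np.mgrid[0:384,0:512]; o,d=ray(n,np.c_[u.ravel(),v.ravel()])
    return (o+d*dep.reshape(-1,1)).reshape(384,512,3)
def proj(n,P):
    c=bot.camera_params(n); f=192/np.tan(np.radians(c['fov_y'])/2)
    q=R.from_rotvec(c['rotation']).inv().apply(np.atleast_2d(P)-c['xyz'])
    return np.c_[c['cx']+f*q[:,0]/-q[:,2],c['cy']+f*q[:,1]/q[:,2]]
E
python3 - <<'E'
from h import *
for n,(x,y,w,h) in (("top",(190,140,180,130)),("scene",(210,140,120,180))):
    z=np.load(n+"0.npz"); p,d=z['p'],z['d']
    P=pts(n,d)
    m=np.zeros((384,512),bool); m[y:y+h,x:x+w]=True
    print(n,'table z',np.median(P[m][:,2]))
    # card
    hsv=cv2.cvtColor(p,cv2.COLOR_BGR2HSV)
    cm=((hsv[...,0]>8)&(hsv[...,0]<25)&(hsv[...,1]>90)&(hsv[...,2]>120)&m&(P[...,2]<.02)).astype(np.uint8)
    k,l,s,c=cv2.connectedComponentsWithStats(cm)
    i=1+np.argmax(s[1:,4]); cs,_=cv2.findContours((l==i).astype(np.uint8),0,1)
    r=cv2.minAreaRect(cs[0]); B=onplane(n,cv2.boxPoints(r),.001); print('card',s[i],B.round(4).tolist(),B.mean(0).round(4)); 
    print([np.linalg.norm(B[j]-B[j-1]).round(4) for j in range(4)])
    hm=((P[...,2]>.02)&m).astype(np.uint8)
    k,l,s,c=cv2.connectedComponentsWithStats(hm)
    for i in range(1,k):
        if s[i,4]<20: continue
        q=P[l==i]; zt=q[:,2].max(); t=q[q[:,2]>np.percentile(q[:,2],90)-.006]
        r=cv2.minAreaRect((t[:,:2]*1000).astype(np.float32))
        print(s[i],'ztop',np.percentile(q[:,2],90).round(4),r, t.mean(0).round(4))
    cv2.imwrite(f"pics/{n}0z.png",cv2.resize(p[y:y+h,x:x+w],None,fx=3.3 if n=='scene' else 4,fy=3.3 if n=='scene' else 4,interpolation=cv2.INTER_CUBIC))
E
```

```text
top table z 0.0002948220077498842
card [ 259  161   52   53 1714] [[0.5416, 0.0148, 0.001], [0.6615, -0.0262, 0.001], [0.6215, -0.1414, 0.001], [0.5023, -0.0994, 0.001]] [ 0.5817 -0.063   0.001 ]
[np.float64(0.1208), np.float64(0.1267), np.float64(0.122), np.float64(0.1263)]
[234 164  18  18 209] ztop 0.037 ((547.0486450195312, 28.956253051757812), (211.7626190185547, 38.57310104370117), 19.168682098388672) [0.6247 0.056  0.0512]
[325 192  18  15 268] ztop 0.053 ((540.4591064453125, -197.52734375), (44.08434295654297, 36.860530853271484), 88.2350082397461) [ 0.5405 -0.1983  0.0506]
[211 200  16  15 191] ztop 0.089 ((526.636962890625, 126.0783920288086), (28.271345138549805, 26.720218658447266), 74.06172943115234) [0.526  0.1252 0.0871]
[254 214  32  21 370] ztop 0.081 ((462.65814208984375, -10.919998168945312), (79.08647155761719, 57.359649658203125), 69.71133422851562) [ 0.4738 -0.015   0.0884]
[320 233  31  22 248] ztop 0.0564 ((436.3924865722656, -111.20532989501953), (240.71017456054688, 57.03791046142578), 74.67115783691406) [ 0.4172 -0.189   0.0628]
scene table z -0.00058727025
[... 340 characters left out ...]
875, 28.298507690429688), 71.48616027832031) [0.52   0.1113 0.1069]
[273 171  18  17 221] ztop 0.0362 ((626.119140625, 56.418060302734375), (35.897151947021484, 40.16502380371094), 62.79604721069336) [0.6259 0.0536 0.0344]
[234 198  15  41 513] ztop 0.0793 ((392.4058837890625, -220.2556915283203), (519.1287841796875, 32.22406005859375), 68.353271484375) [ 0.4719 -0.02    0.0823]
[287 260  24  27 408] ztop 0.051 ((444.7540283203125, -330.4097595214844), (378.273681640625, 54.06407165527344), 53.96656036376953) [ 0.5369 -0.2036  0.0618]
[236 274  26  38 426] ztop 0.0552 ((381.591064453125, -313.6622619628906), (333.01629638671875, 57.351280212402344), 75.311767578125) [ 0.4152 -0.1946  0.0636]
```

View pics/top0z.png

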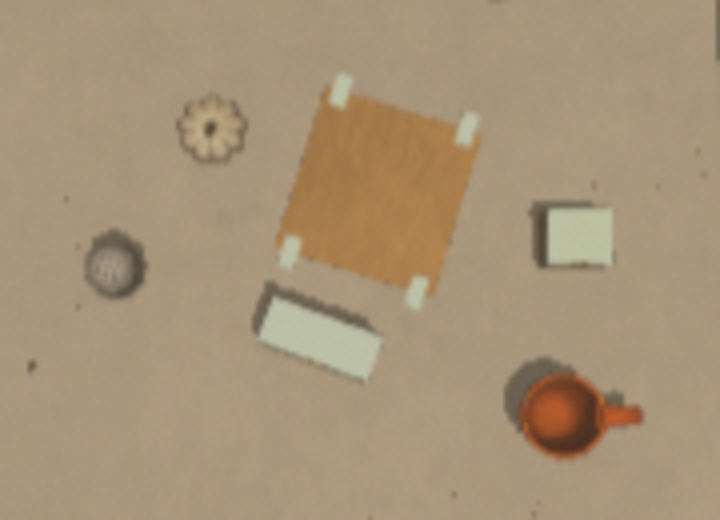

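View pics/scene0z.png

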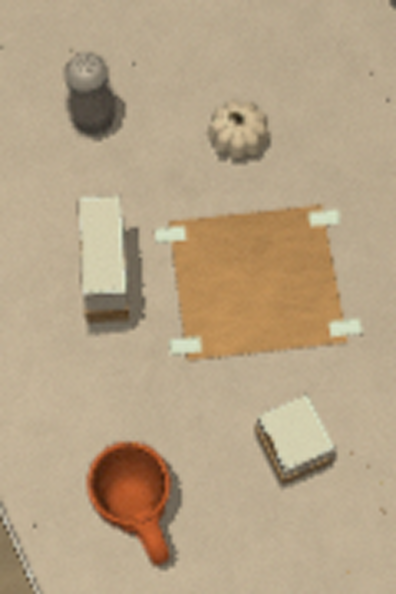

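```bash
cat >> h.py <<'E'
def card(n,p):
    hsv=cv2.cvtColor(p,cv2.COLOR_BGR2HSV)
    m=((hsv[...,0]>8)&(hsv[...,0]<25)&(hsv[...,1]>90)&(hsv[...,2]>120)).astype(np.uint8)
    w=np.zeros_like(m); x,y,a,b={"top":(250,150,70,75),"scene":(250,190,80,65)}[n]; w[y:y+b,x:x+a]=1
    cs,_=cv2.findContours(m&w,0,1); c=max(cs,key=cv2.contourArea)
    q=onplane(n,c[:,0],.001)[:,:2]*1000
    r=cv2.minAreaRect(q.astype(np.float32)); return r
def rect(r):
    (cx,cy),(a,b),t=r; return cx,cy,a,b,t
def top_white(n,p,c0,z=.078,win=45):
    hsv=cv2.cvtColor(p,cv2.COLOR_BGR2HSV).astype(int)
    u,v=proj(n,c0)[0].astype(int)
    m=((hsv[...,1]<60)&(hsv[...,2]>165)).astype(np.uint8)
    k,l,s,c=cv2.connectedComponentsWithStats(m)
    best=min((i for i in range(1,k) if s[i,4]>100),key=lambda i:np.hypot(c[i,0]-u,c[i,1]-v))
    cs,_=cv2.findContours((l==best).astype(np.uint8),0,1)
    q=onplane(n,cs[0][:,0],z)[:,:2]*1000
    return s[best],cv2.minAreaRect(q.astype(np.float32)),q
E
python3 - <<'E'
from h import *
for n in ("top","scene"):
    p=np.load(n+"0.npz")['p']
    print(n,card(n,p)); s,r,q=top_white(n,p,[.465,-.015,.078]); print(s,r)
    print(cv2.boxPoints(r))
E
```

```text
top ((581.725830078125, -63.08076477050781), (120.92230224609375, 126.55558776855469), 70.8493423461914)
[255 215  31  21 328] ((473.0740051269531, -16.531898498535156), (79.82965850830078, 31.417003631591797), 66.64295959472656)
[[442.82816  -46.948006]
 [471.67062  -59.40358 ]
 [503.31985   13.884209]
 [474.4774    26.339783]]
scene ((582.3821411132812, -63.590484619140625), (120.13943481445312, 125.22147369384766), 70.63458251953125)
[  131    23   326   361 44589] ((569.2293701171875, 15.63690185546875), (611.7181396484375, 1038.9954833984375), 10.214151382446289)
[[ 176.09619  472.6642 ]
 [ 360.339   -549.86505]
 [ 962.36255 -441.3904 ]
 [ 778.11975  581.13885]]
```

```bash
cat >> h.py <<'E'
C=np.array([.582,-.0634]); YAW=np.radians(-19.3)
def c2w(x,y,z):
    c,s=np.cos(YAW),np.sin(YAW); return np.array([C[0]+(c*x-s*y)/1000,C[1]+(s*x+c*y)/1000,z/1000])
def w2c(P):
    c,s=np.cos(YAW),np.sin(YAW); d=(np.asarray(P)[:2]-C)*1000; return np.array([c*d[0]+s*d[1],-s*d[0]+c*d[1],P[2]*1000])
def goal(x,y,z,tilt,dyaw=0):
    """tool forward = -x_t along card x; tilt deg: fingers point forward"""
    s=bot.read_state(); R0=R.from_rotvec(s['tcp_rot'])
    yw=YAW+np.radians(dyaw); f=np.array([np.cos(yw),np.sin(yw),0]); t=np.radians(tilt)
    zt=np.sin(t)*f+np.array([0,0,-np.cos(t)]); xt=-(np.cos(t)*f+np.array([0,0,np.sin(t)]))
    Rg=R.from_matrix(np.c_[xt,np.cross(zt,xt),zt])
    print('now card',w2c(s['tool_pos']).round(1),'F',s['wrist_force'].round(1),'t',s['time'],'w',s['width'])
    print('shift',(R0.inv().apply(c2w(x,y,z)-s['tool_pos'])*1000).round(1),'turn',np.degrees((R0.inv()*Rg).as_rotvec()).round(2))
E
python3 -c "
from h import *
goal(-163,8,200,15)"
```

```text
now card [-579.7  541.7  230.1] F [-0.6 -0.3 -0.6] t 0.1 w 0.9962493852339429
shift [-409.2 -539.5   31.2] turn [-1.0e-02 -1.5e+01  8.1e-01]
```

>>> arm_command(targets="-200 -270 15 0 -7 0.5 0.5;-200 -270 15 0 -7 0.5 0.5;-200 -270 15 0 -7 0.5 0.5;-200 -270 15 0 -7 0.5 0.5;-200 -270 15 0 -7 0.5 0.5;-200 -270 15 0 -7 0.5 0.5;-200 -270 15 0 -7 0.5 0.5;-200 -270 15 0 -7 0.5 0.5;-200 -270 15 0 -7 0.5 0.5;-200 -270 15 0 -7 0.5 0.5")

```text
time: 0.93
tool_pos: [0.3183, 0.3183, 0.2158]
tcp_rot: [0.505, 2.979, -0.031]
wrist_force: [-0.4, 1.2, 0.5]
width: 0.5
```

```bash
python3 -c "
from h import *
goal(-163,8,200,15)"
```

```text
now card [-375.   273.2  215.8] F [-0.4  1.2  0.5] t 0.9333 w 0.4997187273188829
shift [-208.2 -265.4   41.4] turn [ 0.02 -8.01  0.07]
```

>>> arm_command(targets="-208 -265 41 0 -8 0 0.5;-208 -265 41 0 -8 0 0.5;-208 -265 41 0 -8 0 0.5;-208 -265 41 0 -8 0 0.5;-208 -265 41 0 -8 0 0.5;-208 -265 41 0 -8 0 0.5;-208 -265 41 0 -8 0 0.5;-208 -265 41 0 -8 0 0.5;-208 -265 41 0 -8 0 0.5;-208 -265 41 0 -8 0 0.5")

```text
time: 1.77
tool_pos: [0.4328, -0.0006, 0.2009]
tcp_rot: [0.484, 2.842, -0.062]
wrist_force: [0.4, 0.5, -1.1]
width: 0.501
```

```bash
python3 -c "
from h import *
goal(-163,8,12,15)
for n in ('top','scene'):
    p,d=bot.read_camera(n); cv2.imwrite('pics/a_%s.png'%n,p[130:330,190:390][:, :]if n=='top' else p[100:300,170:370])
"
```

```text
now card [-161.6    9.9  200.9] F [ 0.4  0.5 -1.1] t 1.7667 w 0.5006234796270733
shift [ 50.2  -2.1 182.1] turn [ 0.05 -0.02 -0.03]
```

View pics/a_top.png

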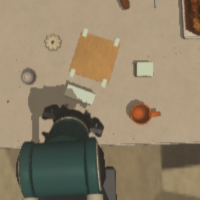

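View pics/a_scene.png

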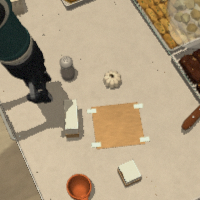

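The gripper hovers just behind the carton: top crop (75,115), scene crop (40,85). The carton stands undisturbed, so I'm descending behind it.

>>> arm_command(targets="11 -1 40 0 0 0 0.5;22 -1 80 0 0 0 0.5;33 -2 120 0 0 0 0.5;42 -2 150 0 0 0 0.5;47 -2 170 0 0 0 0.5;50 -2 182 0 0 0 0.5;50 -2 182 0 0 0 0.5;50 -2 182 0 0 0 0.5")

```text
time: 2.53
tool_pos: [0.4293, 0.002, 0.0114]
tcp_rot: [0.47, 2.846, -0.061]
wrist_force: [-0.5, -0.2, 0.4]
width: 0.497
```

```bash
python3 -c "
from h import *
goal(-145,8,12,15)
goal(-85,6,12,15)
"
```

```text
now card [-165.7   11.3   11.4] F [-0.5 -0.2  0.4] t 2.5333 w 0.49727153732638724
shift [-20.2  -3.5   4.7] turn [ 0.14 -0.13  0.52]
now card [-165.7   11.3   11.4] F [-0.5 -0.2  0.4] t 2.5333 w 0.49727153732638724
shift [-78.1  -6.   20.1] turn [ 0.14 -0.13  0.52]
```

>>> arm_command(targets="-4 -1 1 0 0 0.5 0.5;-8 -2 2 0 0 0.5 0.5;-12 -3 3 0 0 0.5 0.5;-16 -3 4 0 0 0.5 0.5;-20 -3 5 0 0 0.5 0.5;-24 -3 6 0 0 0.5 0.5;-28 -3 7 0 0 0.5 0.5;-32 -3 8.3 0 0 0.5 0.5;-36 -3 9.4 0 0 0.5 0.5;-40 -3 10.5 0 0 0.5 0.5")

```text
time: 3.37
tool_pos: [0.4684, -0.0167, 0.0121]
tcp_rot: [0.489, 2.841, -0.06]
wrist_force: [-1.3, 0.7, 0.9]
width: 0.5
```

```bash
cat > look.py <<'E'
from h import *
import sys
goal(-93,6,12,15)
t=sys.argv[1]
im=[]
for n in ('top','scene'):
    p,d=bot.read_camera(n); np.savez(f'{t}_{n}.npz',p=p,d=d)
    x,y={'top':(220,150),'scene':(215,150)}[n]
    im.append(cv2.resize(p[y:y+130,x:x+130],None,fx=3,fy=3,interpolation=cv2.INTER_CUBIC))
    P=pts(n,d)
    K=np.stack(((P[...,:2]-C)@np.array([[np.cos(YAW),-np.sin(YAW)],[np.sin(YAW),np.cos(YAW)]])*1000).transpose(2,0,1),-1)
    hsv=cv2.cvtColor(p,cv2.COLOR_BGR2HSV)
    m=((P[...,2]>.07)&(P[...,2]<.086)&(hsv[...,2]>120)&(hsv[...,1]<70)&(abs(K[...,1])<70)&(K[...,0]>-140)&(K[...,0]<60)).astype(np.uint8)
    k,l,s,c=cv2.connectedComponentsWithStats(m)
    if k>1:
        i=1+np.argmax(s[1:,4]); v,u=np.nonzero(l==i)
        Q=onplane(n,np.c_[u,v],.078); q=np.array([w2c(a)[:2] for a in Q]).astype(np.float32)
        print(n,s[i],'card frame rect',cv2.minAreaRect(q),'x',q[:,0].min(),q[:,0].max())
cv2.imwrite(f'pics/{t}.png',np.hstack(im))
E
python3 look.py b
```

```text
now card [-122.6    6.6   12.1] F [-1.3  0.7  0.9] t 3.3667 w 0.5000018443400037
shift [-28.6  -0.5   7.8] turn [ 0.1  -0.03 -0.22]
top [257 207  31  20 351] card frame rect ((-97.46141052246094, 10.429197311401367), (79.31689453125, 31.59745216369629), 89.29735565185547) x -113.649345 -81.33475
scene [242 198  16  32 384] card frame rect ((-96.03921508789062, 7.2921142578125), (82.37440490722656, 31.83941078186035), 89.50788879394531) x -112.21763 -80.15366
```

View pics/b.png

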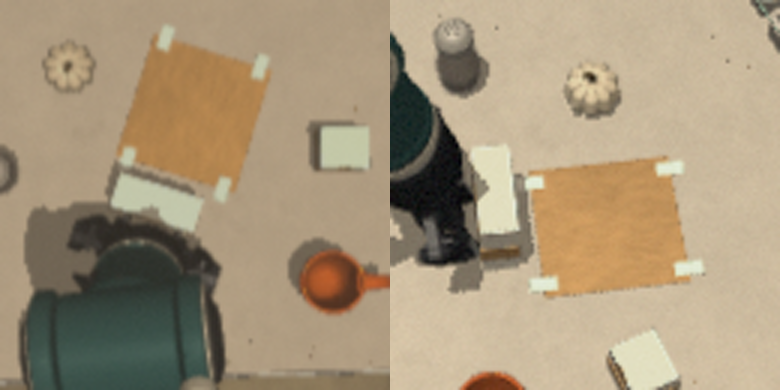

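The carton is upright and squared up to the card: top view (155,200), scene view (495,195). Its front is at about -81 mm, so it needs about 33 mm more.

>>> arm_command(targets="-4 0 1 0 0 0 0.5;-8 -1 2.1 0 0 0 0.5;-12 -1 3.2 0 0 0 0.5;-16 -2 4.3 0 0 0 0.5;-20 -2 5.3 0 0 0 0.5;-24 -3 6.4 0 0 0 0.5;-28 -3 7.5 0 0 0 0.5;-31 -3 8.4 0 0 0 0.5;-31 -3 8.4 0 0 0 0.5;-31 -3 8.4 0 0 0 0.5")

```text
time: 4.3
tool_pos: [0.498, -0.0301, 0.0123]
tcp_rot: [0.488, 2.84, -0.06]
wrist_force: [-0.5, -0.6, 0.3]
width: 0.499
```

```bash
python3 look.py c
```

```text
now card [-90.3   3.6  12.3] F [-0.5 -0.6  0.3] t 4.3 w 0.49924872723018987
shift [ 2.7  2.4 -0.4] turn [ 0.11  0.03 -0.22]
top [261 196  31  20 344] card frame rect ((-64.97796630859375, 7.392711639404297), (79.48820495605469, 31.782215118408203), 89.242919921875) x -80.51228 -48.630898
scene [254 198  17  32 386] card frame rect ((-64.94679260253906, 3.7620315551757812), (83.40470123291016, 32.11650085449219), 89.64603424072266) x -81.056755 -48.676056
```

View pics/c.png

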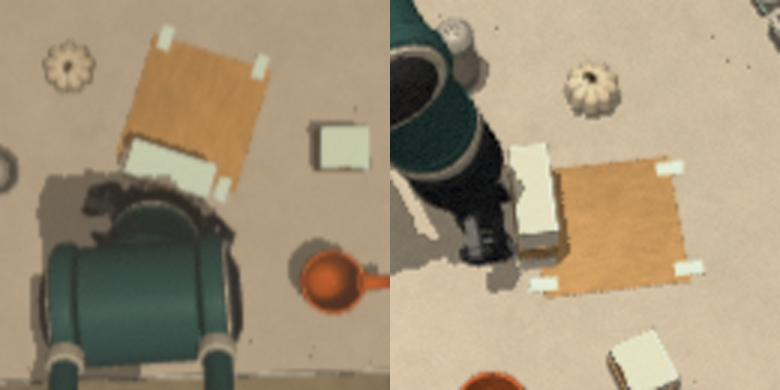

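The carton is upright with its front bottom edge at about -49 mm on the card. I'm backing off now and will rise for the tip.

>>> arm_command(targets="5 0 -1.3 0 0 0 0.5;10 0 -2.6 0 0 0 0.5;14.5 0 -3.9 0 0 0 0.5;14.5 0 -3.9 0 0 0 0.5;10 0 -21 0 0 0 0.5;5 0 -39 0 0 0 0.5;0.5 0 -56 0 0 0 0.5;0.5 0 -56 0 0 0 0.5;0.5 0 -56 0 0 0 0.5")

```text
time: 5.15
tool_pos: [0.4844, -0.0251, 0.0674]
tcp_rot: [0.487, 2.838, -0.06]
wrist_force: [-0.3, -0.2, 0.1]
width: 0.496
```

```bash
python3 look.py d; python3 -c "
from h import *
goal(-60,4,67,15)"
```

```text
now card [-104.8    3.9   67.4] F [-0.3 -0.2  0.1] t 5.15 w 0.4955246504508171
shift [ 3.2  1.9 56.6] turn [ 0.16  0.18 -0.22]
top [261 196  31  20 350] card frame rect ((-64.97763061523438, 7.417247772216797), (79.43911743164062, 31.78221893310547), 89.24293518066406) x -80.963394 -48.630898
scene [254 198  17  31 389] card frame rect ((-64.71632385253906, 4.2818145751953125), (32.09273910522461, 82.33988952636719), 0.010331181809306145) x -80.769485 -48.676056
now card [-106.6    3.3   65.3] F [-0.3  0.1 -0.1] t 5.25 w 0.4971787685196742
shift [-45.5   0.8  10.4] turn [ 0.09 -0.07 -0.21]
```

View pics/d.png

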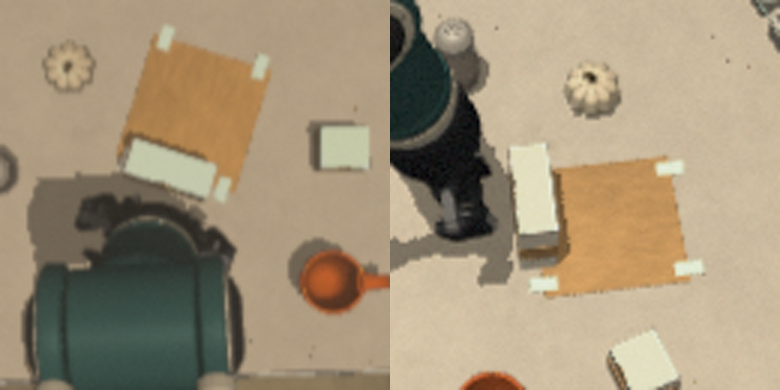

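The carton stands freely, fingers clear behind it near the top. I'm pushing gently, then checking whether it leans rather than slides.

>>> arm_command(targets="-5 0 1.3 0 0 0 0.5;-10 0 2.7 0 0 0 0.5;-13 0 3.5 0 0 0 0.5;-15 0 4 0 0 0 0.5;-17 0 4.5 0 0 0 0.5;-19 0 5 0 0 0 0.5;-21 0 5.6 0 0 0 0.5;-23 0 6.1 0 0 0 0.5;-25 0 6.7 0 0 0 0.5;-25 0 6.7 0 0 0 0.5")

```text
time: 6.08
tool_pos: [0.5082, -0.0339, 0.0663]
tcp_rot: [0.488, 2.84, -0.06]
wrist_force: [-0.1, -0.6, -0.1]
width: 0.5
```

```bash
python3 look.py e; python3 -c "
from h import *
goal(-60,4,67,15)"
```

```text
now card [-79.4   3.5  66.3] F [-0.1 -0.6 -0.1] t 6.0833 w 0.5001552804386767
shift [27.3  2.3 48.9] turn [ 0.12  0.03 -0.22]
top [262 192  31  21 321] card frame rect ((-53.386192321777344, 6.932537078857422), (79.65432739257812, 31.905479431152344), 87.32744598388672) x -71.10367 -37.658943
scene [259 198  16  31 381] card frame rect ((-53.79142379760742, 3.68377685546875), (83.48119354248047, 32.71835708618164), 87.61438751220703) x -71.46913 -38.08299
now card [-79.9   3.4  66.1] F [-0.6 -0.4 -0.6] t 6.1833 w 0.5021867605516992
shift [-19.4   0.7   4.3] turn [ 0.11 -0.   -0.22]
```

View pics/e.png

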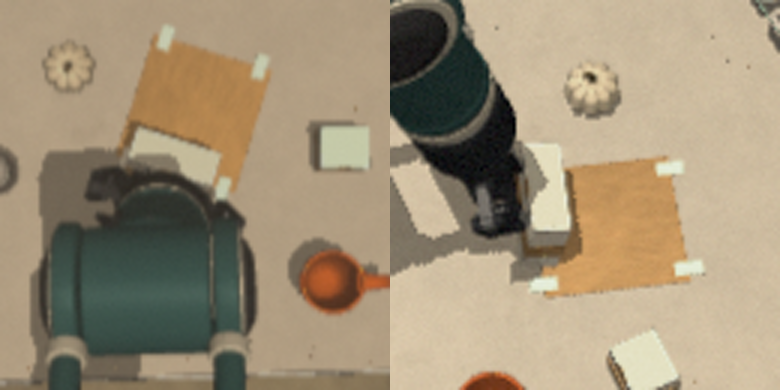

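```bash
cat > lean.py <<'E'
from h import *
import sys
for t in sys.argv[1:]:
  for n in ('top','scene'):
    z=np.load(f'{t}_{n}.npz'); P=pts(n,z['d']); hsv=cv2.cvtColor(z['p'],cv2.COLOR_BGR2HSV)
    c,s=np.cos(YAW),np.sin(YAW); D=P[...,:2]-C; K=np.stack([c*D[...,0]+s*D[...,1],-s*D[...,0]+c*D[...,1]],-1)*1000
    m=(P[...,2]>.066)&(P[...,2]<.095)&(hsv[...,2]>120)&(hsv[...,1]<70)&(abs(K[...,1]-5)<30)&(K[...,0]>-90)&(K[...,0]<10)
    x=K[m][:,0]; zz=P[m][:,2]*1000
    A=np.c_[x-x.mean(),K[m][:,1],np.ones(m.sum())]; k=np.linalg.lstsq(A,zz,rcond=None)[0]
    f=(K[...,0]>-70)&(K[...,0]<30)&(abs(K[...,1]-5)<30)&(P[...,2]>.01)&(P[...,2]<.06)
    print(t,n,m.sum(),'slope',k[0].round(3),'x',x.min().round(1),x.max().round(1),'z',zz.min().round(1),zz.max().round(1))
E
python3 lean.py d e
```

```text
d top 265 slope 0.008 x -80.9 -48.7 z 67.3 85.7
d scene 287 slope -0.018 x -80.8 -48.5 z 71.6 81.4
e top 241 slope -0.13 x -70.0 -37.8 z 72.0 85.3
e scene 270 slope -0.164 x -69.1 -37.7 z 71.4 84.0
```

The carton is leaning about 0.15 rad with its foot in place, so it tips without sliding. I'm pushing on past the balance point.

>>> arm_command(targets="-3 0 0.7 0 0 0 0.5;-6 0 1.4 0 0 0 0.5;-9 0 2.1 0 0 0 0.5;-12 0 2.8 0 0 0 0.5;-14 0 3.3 0 0 0 0.5;-16 0 3.8 0 0 0 0.5;-18 0 4.3 0 0 0 0.5;-20 0 4.8 0 0 0 0.5;-22 0 5.3 0 0 0 0.5;-24 0 5.8 0 0 0 0.5")

```text
time: 7.02
tool_pos: [0.5311, -0.0421, 0.0667]
tcp_rot: [0.488, 2.841, -0.06]
wrist_force: [-0.3, 0.4, 0.7]
width: 0.497
```

```bash
python3 look.py f
```

```text
now card [-55.    3.3  66.7] F [-0.3  0.4  0.7] t 7.0167 w 0.49698208873078414
shift [50.8  2.4 43. ] turn [ 0.11 -0.   -0.21]
top [270 179   1   1   1] card frame rect ((-0.9967437982559204, 45.503257751464844), (0.0, 0.0), 0.0) x -0.9967438 -0.9967438
scene [271 224   1   1   1] card frame rect ((-47.16254425048828, -27.864973068237305), (0.0, 0.0), 0.0) x -47.162544 -47.162544
```

View pics/f.png

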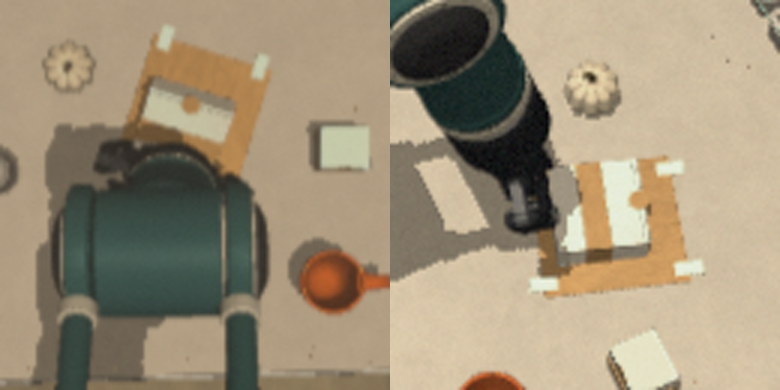

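It has fallen and lies on the card: top view about (185,110), scene view (605,205). I'm backing away and rising for a clear check.

>>> arm_command(targets="10 0 -5 0 0 0 0.5;30 0 -15 0 0 0 0.5;55 0 -40 0 0 0 0.5;65 0 -75 0 0 0 0.5;55 0 -115 0 0 0 0.5;45 0 -150 0 0 0 0.5;45 0 -150 0 0 0 0.5;45 0 -150 0 0 0 0.5")

```text
time: 7.78
tool_pos: [0.4548, -0.0147, 0.2037]
tcp_rot: [0.487, 2.834, -0.059]
wrist_force: [0.6, 0.5, 0.5]
width: 0.5
```

```bash
python3 look.py g
python3 - <<'E'
from h import *
for n in ('top','scene'):
    z=np.load(f'g_{n}.npz'); P=pts(n,z['d']); c,s=np.cos(YAW),np.sin(YAW); D=P[...,:2]-C; K=np.stack([c*D[...,0]+s*D[...,1],-s*D[...,0]+c*D[...,1]],-1)*1000
    m=(P[...,2]>.027)&(P[...,2]<.045)&(abs(K[...,0])<80)&(abs(K[...,1])<70)
    k,l,st,_=cv2.connectedComponentsWithStats(m.astype(np.uint8)); m=l==1+np.argmax(st[1:,4])
    v,u=np.nonzero(m); q=np.array([w2c(a)[:2] for a in onplane(n,np.c_[u,v],.032)]).astype(np.float32)
    zz=P[m][:,2]*1000; A=np.c_[K[m],np.ones(m.sum())]
    print(n,cv2.minAreaRect(q),cv2.boxPoints(cv2.minAreaRect(q)).round(1).tolist(),'plane',np.linalg.lstsq(A,zz,rcond=None)[0].round(3))
E
```

```text
now card [-136.1    3.9  203.7] F [0.6 0.5 0.5] t 7.7833 w 0.5000870173948814
shift [  9.4   1.2 196.3] turn [ 0.24  0.4  -0.23]
top ((-4.389621734619141, 7.1318206787109375), (80.49173736572266, 82.10982513427734), 89.31165313720703) [[-45.900001525878906, -32.599998474121094], [36.20000076293945, -33.599998474121094], [37.099998474121094, 46.900001525878906], [-45.0, 47.900001525878906]] plane [3.0000e-03 4.0000e-03 3.2103e+01]
scene ((-5.193199157714844, 4.5020904541015625), (82.5878677368164, 81.57404327392578), 89.35861206054688) [[-46.400001525878906, -36.29999923706055], [35.099998474121094, -37.20000076293945], [36.099998474121094, 45.29999923706055], [-45.5, 46.29999923706055]] plane [-8.0000e-03  1.0000e-03  3.1129e+01]
```

View pics/g.png

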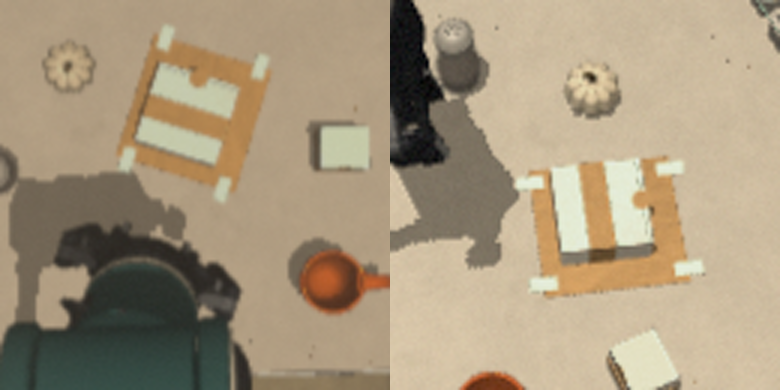

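The carton lies flat and wholly on the card, the bystanders look unmoved, and the arm is clear.

```bash
python3 -c "
from workcell import bot
print(bot.finish_job())"
```

```text
the job is handed in; nothing more can be done
None
```

The large carton lies flat on its front face, wholly on the packing card, and I handed the job in at about 8 s of the 35 s allowed; no verdict is reported.

- **Push:** I pushed it upright with the half-open fingertips at the foot until its front bottom edge was about 14 mm past the card's near edge (x about -49 mm). I then let it stand clear of the fingers, and it stayed there.
- **Tip:** I pushed near the top. A check partway showed it leaning about 0.15 rad with its foot in place, and it then fell forwards.
- **Last check:** In the card's frame the carton spans x from about -46 to +37 mm and y from about -37 to +48 mm. The limits are ±67.5 and ±65 mm. Its upper face is level at 31 to 32 mm, which fits lying flat.
- **Surroundings:** The shaker, pumpkin and small carton look unmoved in the last pictures. The cup is only partly in frame but also looks unmoved. I compared these by eye and did not measure them again. The arm is clear of everything.

The two cameras disagreed by about 3 mm on the carton's sideways position, well inside the margin.

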